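# Air the watch-parts drying box with its press lever

## Robot

A 7-joint arm with a two-finger parallel gripper is mounted at the origin on the work surface. World frame = base frame: x ahead of the robot, y to its left, z up, the work surface at z = 0. Lengths are in m, angles in rad, forces in N, time in s.
With the tool pointing down it reaches from about 0.4 to 0.9 m from the base axis. Payload 5.6 kg.
Tool frame: the origin (TCP) lies midway between the tips of the shut fingers; the grasp point (between the pads) lies 19 mm behind it; z points along the fingers, y is the line along which they close (so a half turn about z gives the same grasp; the last joint's range is limited). The gripper opens to 92 mm and grips with 3 to 60 N. Pads are 20 mm wide; open, the fingers measure 128 mm over their backs; the gripper's body (75 mm by 189 mm) begins 69 mm behind the grasp point.
Start: joints at [1.16, 0.468, -0.012, 1.603, 0.006, 1.071, -0.056], TCP at [0.234, -0.607, 0.192] pointing down, gripper open.
Joint ranges: [-2.53, 2.53], [-0.31, 2.02], [-1.57, 1.55], [0.28, 2.44], [-1.29, 4.43], [0.15, 1.84], [-2.92, 2.92]. Speed limits (rad/s): [2.57, 2.57, 3.14, 3.14, 3.14, 3.14, 3.14].

## Interface

Orientations are given as a 3x3 rotation matrix whose columns are the frame's x, y, z axes.
In Python, from station import env, effector, solver, viewer, workorder, search_frame, tip_of gives the robot as it stands. Calls block until the motion is done:
- env.reach(position, orientation): joint-space move of the TCP to a pose.
- env.movel(position, frame=None, rate=0.15): straight line of the TCP; frame=None keeps the orientation; rate is the mean speed in m/s.
- env.goto_joints(angles): joint-space move.
- effector.release() and effector.grasp(squeeze=None): open the fingers fully, or close them until they stop; squeeze is the grip in N (None keeps the last).
- env.pause(seconds).
- solver.inverse_kinematics(position, orientation): joint angles nearest the present ones, or None.
- env.sense(): the state.
- viewer.read_camera(name): name is "scene" or "top" or "wrist"; returns (picture, depth): 384x512x3 uint8, red, green, blue; 384x512 float32, m along the optical axis (not along the pixel's ray), 0 where there is no reading.
- viewer.camera_info(name): a dict with "intrinsics" (3x3 intrinsics, pixels), "eye" and "rotation" of the camera in the world; the wrist camera has in their place "T_tool_cam" (4x4, takes a point from camera to tool coordinates, whose origin is the TCP and whose axes are the flange's). Camera axes: x right, y up, looking along -z (the intrinsics and any distortion apply to the point x, -y, -z); pixel columns grow to the right and rows downward; lengths in m; the calibration is good to about 2 mm. A picture is of the moment at which its call begins: read the wrist's pose just before it. camera_info takes no time and is no camera call.
A pose or a line that the arm cannot do raises env.PlanningError and nothing moves.
- workorder.finish_job(): hands the job in; it is judged then, once.
Trained networks look in the newest picture that a camera, given by its name, has taken for a name from the list of things; names that differ only in an ending like _2 or _b are one class to them, and where a whole thing is asked for, a point or a joint stands for the part that bears it (a point fixed in the world has none). Each returns a list of dicts, best first, with "score" (0 to 1); they miss things now and then, are a little off and sometimes report something else, mostly with a low value. They report only what shows in the picture. A call takes as long as a camera call. They do not tell look-alikes from the thing itself.
- search_frame(camera, name): "at" ([x, y, z] in m, in world coordinates, good to about 4 mm: the middle of the surface that is visible of it).
- tip_of(camera, name): "at" ([x, y, z] in m, in world coordinates, good to about 4 mm: a listed point, or the origin of a listed thing).
The state is a dict: "t": time; "joint_positions": joint angles; "joint_velocities": joint speeds; "tau": joint torques, N m; "ee_pos": TCP position; "tcp_rot": TCP orientation; "wrist_force": force on the tool from outside, world axes, zero at the start; "moment": the same for the moment, N m; "gripper_width": finger opening in m; "grasp_force": force on a finger pad.
Only numpy, scipy, OpenCV 4.12 (cv2) and the standard library are available. Lean on these libraries where they do the work, as an engineer would, in place of code of your own. Each camera call takes 0.05 s, during which the arm holds its last target. There are 200 camera calls.

## Task

Air the parts drying box on the watch bench: push the long black plastic holder along the slate out from under the box's press lever, then press the lever all the way down so that the linked lid stands fully open, and keep it open for two seconds. Then let the lever come up slowly under the finger so that the lid eases shut without slamming, and leave the box closed. Work the lid only by its lever, only slide the holder (do not pick it up or tip it), and leave the other things on the bench where they are.

Things in the scene. Friction and masses are not known exactly. Their poses are not given: they have to be found in the camera images.
- drying_box: Wooden drying box fixed to the bench, 120 x 120 mm, 58 mm high, with a flat aluminium lid on top (top face at 64 mm). Origin: centre of the underside; z up. The press lever sticks out of the middle of its -x side; the lid is hinged along its +x side.
- press_lever (a joint): Press lever, in rad: 0 = up (at rest), 0.4 = fully down against its stop. Hinged on the box at x = -64 mm, z = 40 mm of the box frame; steel arm 14 mm wide ending in a square steel pad 42 x 42 mm, 8 mm thick, whose outer edge is 111 mm from the hinge. A spring and the lid's weight push it back up: about 4 N at the pad to press it and to keep it down.
- lever_pad (a point): Centre of the top face of the lever's pad, 90 mm from the lever hinge: where to press. About 62 mm above the bench at rest, 26 mm when fully down (36 mm of travel, nearly straight down, the pad tilting from 0.2 rad up to 0.2 rad down). Its x axis points along the lever towards the box, y across the lever.
- box_lid (a joint): Lid angle in rad: 0 = shut, 1.1 = fully open. Rigidly linked to the lever: lid angle = 2.75 x lever angle, so the lid follows the lever's speed both ways. If the lever is let go the lid falls and slams; shutting faster than about 2.5 rad/s (the pad rising faster than about 80 mm/s) is a slam.
- lid_front (a point): Middle of the top of the lid's front edge, which rises as the lid opens (64 mm high when shut); do not touch the lid.
- holder: Loose black plastic holder, a bar 130 mm long (its x axis), 36 mm wide (y), 30 mm high, about 0.1 to 0.25 kg, with a row of grey socket marks on top. Origin: centre of its underside. It lies roughly in line with the lever, its +x end some 20 to 30 mm in under the pad, its middle about 40 mm beyond the pad's outer edge; there it stops the lever about two thirds of the way down.
- holder_end (a point): Centre of the holder's +x end face (65 mm from its middle, 15 mm up): the end that lies under the lever pad.
- tweezer: Loose steel tweezer lying flat, 120 mm long, 8 mm high; origin under its middle. Leave alone.
- blower: Loose white silicone dust blower standing upright, bulb 58 mm across, 115 mm high; origin under its centre. Leave alone.
- case_opener: Loose chrome case opener standing upright, 60 mm high with a 60 mm bar at its foot; origin under its centre. Leave alone.
- loupe: Loose black eye loupe standing on the bench, 38 mm across, 32 mm high; origin under its centre. Leave alone.
- screwdriver: Loose screwdriver lying on the bench, 120 mm long; leave alone.
- watch_case: Loose steel watch case with a white dial lying flat, 40 mm across, 10 mm high; origin under its centre. Leave alone.
There are look-alikes about, which are no part of the job. Several things look just like the holder: the one meant starts farthest to the robot's right.

How it is judged:
By the outcome, as a careful person would: the job done as asked, in the order asked, and still so for the second after the job is handed in, with the robot touching nothing.
It also fails if it takes over 51 s, if anything falls off the work surface, if the arm or the gripper's body presses on something with over 40 N, if the wrist force passes 120 N, or if a joint passes its speed limit or range.

## Working session

There is one attempt and no reset: what is moved stays moved. The work goes in short steps, each a Python script; the robot and the scene stay as the last script left them, time stands still between calls to the robot, and variables do not carry over. Pictures are saved under pics/ and viewed, at most 10 in all, crops included, and the job is handed in when it is done.

```bash
mkdir -p pics; python3 - <<'E'
from station import *
import cv2, numpy as np
for c in ("scene","top"):
    p,d=viewer.read_camera(c); cv2.imwrite(f"pics/{c}1.png",p[:,:,::-1])
    np.save(f"pics/{c}1.npy",d)
    for n in ("holder","holder_end","lever_pad","drying_box","lid_front","blower","loupe","case_opener","tweezer","screwdriver","watch_case"):
        f=search_frame if n in("screwdriver",) else tip_of
        print(c,n,[(np.round(r["at"],3).tolist(),round(r["score"],2)) for r in f(c,n)][:5])
print(env.sense()["t"])
E
```

```text
scene holder [([0.49, -0.002, 0.002], 0.9), ([0.342, 0.074, 0.001], 0.67), ([0.255, 0.295, 0.003], 0.61)]
scene holder_end [([0.212, 0.336, 0.014], 0.82), ([0.409, 0.069, 0.015], 0.7), ([0.513, 0.059, 0.017], 0.61)]
scene lever_pad [([0.381, 0.201, 0.003], 0.69), ([0.514, 0.06, 0.06], 0.59), ([0.786, -0.004, -0.001], 0.45)]
scene drying_box [([0.577, 0.195, 0.003], 0.87)]
scene lid_front [([0.548, 0.135, 0.062], 0.89)]
scene blower [([0.553, -0.282, -0.002], 0.69)]
scene loupe [([0.785, -0.006, 0.001], 0.86), ([0.55, 0.136, 0.063], 0.18)]
scene case_opener [([0.449, -0.273, -0.002], 0.53)]
scene tweezer [([0.382, 0.205, -0.002], 0.68)]
scene screwdriver [([0.553, -0.38, 0.021], 0.78)]
scene watch_case [([0.769, -0.246, 0.002], 0.67)]
top holder [([0.344, 0.078, -0.003], 0.88), ([0.491, -0.003, 0.003], 0.84)]
top holder_end [([0.515, 0.062, 0.016], 0.95), ([0.408, 0.072, 0.015], 0.8), ([0.208, 0.337, 0.013], 0.56)]
top lever_pad [([0.52, 0.054, 0.064], 0.85)]
top drying_box [([0.578, 0.196, -0.003], 0.57)]
top lid_front [([0.553, 0.136, 0.062], 0.64), ([0.521, 0.056, 0.064], 0.56)]
top blower [([0.554, -0.281, -0.002], 0.69)]
top loupe [([0.785, -0.005, -0.0], 0.48)]
top case_opener [([0.443, -0.278, -0.0], 0.68)]
top tweezer [([0.383, 0.203, -0.002], 0.63)]
top screwdriver [([0.543, -0.383, 0.024], 0.51)]
top watch_case [([0.768, -0.243, 0.0], 0.51)]
1.2
```

View pics/top1.png

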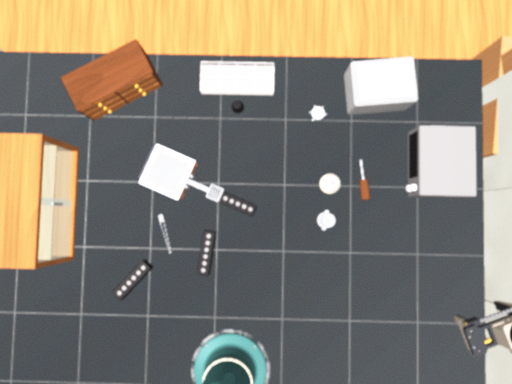

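View pics/scene1.png

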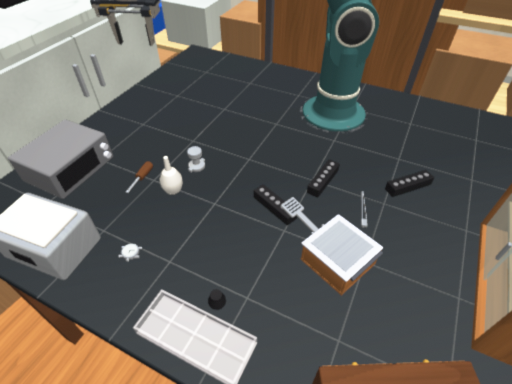

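Top view: three holder look-alikes, at px (238,204) partly under the lever pad, (206,252) and (133,280). World y falls to the right in this image, so the robot's rightmost is (238,204), at about [0.49, 0.00]. Its +x end goes under the pad at (215,193). I'll check it in a close crop and refine its pose from depth.

```bash
cat > h.py <<'E'
from station import *
import numpy as np, cv2
def cloud(d,info):
    K=info["intrinsics"];v,u=np.indices(d.shape)
    c=np.stack([(u-K[0][2])/K[0][0]*d,-(v-K[1][2])/K[1][1]*d,-d],-1)
    return c@np.array(info["rotation"]).T+np.array(info["eye"])
def yawR(a,flip=False):
    # tool down, tool x axis along yaw a
    x=np.array([np.cos(a),np.sin(a),0]);z=np.array([0,0,-1.]);return np.stack([x,np.cross(z,x),z],1)
def holder(d,info,c,r=.1):
    P=cloud(d,info).reshape(-1,3);P=P[d.ravel()>0]
    m=(P[:,2]>.02)&(P[:,2]<.038)&(np.hypot(*(P[:,:2]-c).T)<r);Q=P[m]
    return Q,cv2.minAreaRect(Q[:,:2].astype(np.float32)*1000)
E
python3 - <<'E'
from h import *
im=cv2.imread("pics/top1.png");cv2.imwrite("pics/crop1.png",cv2.resize(im[130:290,100:300],None,fx=4,fy=3.75,interpolation=cv2.INTER_CUBIC)[:600])
for c in("top","scene"):
    i=viewer.camera_info(c);d=np.load(f"pics/{c}1.npy")
    Q,r=holder(d,i,[.49,-.003],.085);print(c,len(Q),np.round(r[0],1),np.round(r[1],1),round(r[2],1))
    P=cloud(d,i).reshape(-1,3);m=(P[:,2]>.045)&(P[:,2]<.08)&(np.hypot(P[:,0]-.517,P[:,1]-.057)<.04)
    print(P[m].mean(0),np.round(cv2.minAreaRect((P[m][:,:2]*1000).astype(np.float32)),1) if 0 else cv2.minAreaRect((P[m][:,:2]*1000).astype(np.float32)))
s=env.sense();print(np.round(s["tcp_rot"],2).tolist())
a=np.radians(68)
for y,p in((a-np.pi/2,[.436,.02,.1]),(a+np.pi/2,[.436,.02,.1]),(a,[.517,.057,.05]),(a+np.pi,[.517,.057,.05])):
    q=solver.inverse_kinematics(p,yawR(y));print(None if q is None else np.round(q,2))
E
```

```text
top 450 [488.5 -10.9] [109.6  36. ] 67.5
[0.51915066 0.05801282 0.06047052] ((521.49755859375, 63.81905746459961), (62.01710510253906, 41.560935974121094), 67.97100067138672)
scene 491 [492.8  -1.9] [131.2  37.1] 67.4
[0.52207099 0.05937438 0.0602445 ] ((523.3182983398438, 63.62763595581055), (62.19609451293945, 41.59660720825195), 64.65737915039062)
[[0.93, 0.36, -0.0], [0.36, -0.93, -0.0], [-0.0, -0.0, -1.0]]
[ 0.31  0.29 -0.49  2.16  0.2   0.73 -2.27]
[ 0.63  0.39 -0.87  2.14  0.43  0.79  0.67]
[ 0.27  0.53 -0.55  2.    0.4   0.73 -0.91]
[ 0.75  0.99 -1.33  1.97  1.08  1.16  1.71]
```

View pics/crop1.png

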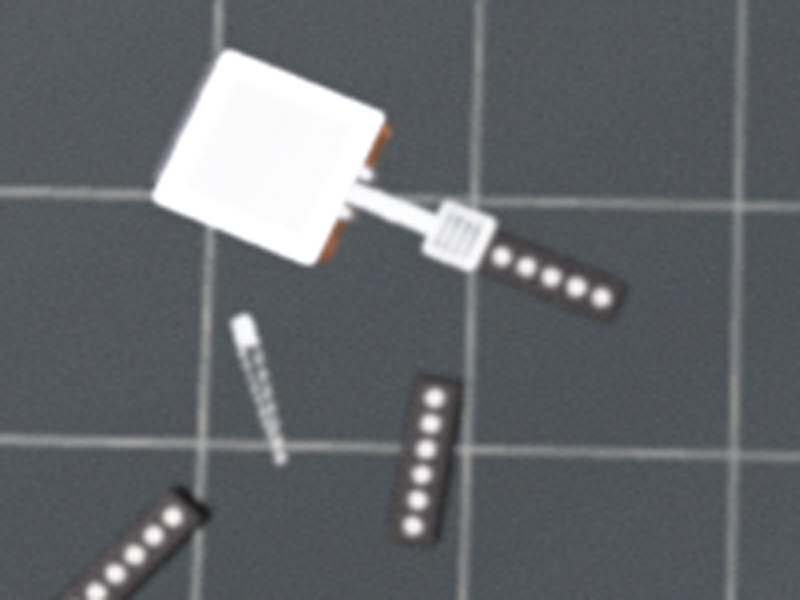

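The crop shows the chosen holder at crop px (550,275), with five marks visible and its +x end under the pad at (460,236). The two look-alikes, at (425,460) and (140,550), are clear of the lever. I'll push it sideways to +x,-y with the shut fingers, because that area is free.

```bash
python3 - <<'E'
from h import *
a=np.radians(67.5);H=np.array([.492,-.003]);n=np.array([np.sin(a),-np.cos(a)])
R=yawR(a+np.pi/2)
effector.grasp(5)
S=H-n*.055
env.reach([.40,-.15,.22],R)
env.reach([*S,.12],R)
env.movel([*S,.008],rate=.12)
env.movel([*(H-n*.033),.008],rate=.08)
for k in (.0,.02,.04,.048):
    env.movel([*(H+n*(k)),.008],rate=.06);s=env.sense();print(np.round(s["wrist_force"],1),np.round(s["ee_pos"],3))
env.movel([*(H+n*.038),.008],rate=.06)
env.movel([*(H+n*.038),.15],rate=.15)
for c in("top","scene"):
    p,d=viewer.read_camera(c);cv2.imwrite(f"pics/{c}2.png",p[:,:,::-1])
    Q,r=holder(d,viewer.camera_info(c),H+n*.08,.085);print(len(Q),r)
print([(np.round(r["at"],3),r["score"]) for r in tip_of("scene","holder")+tip_of("scene","lever_pad")],env.sense()["t"],env.sense()["gripper_width"])
cv2.imwrite("pics/crop2.png",cv2.resize(p[60:300,140:460,::-1],None,fx=2.5,fy=2.5))
E
```

```text
[-0.7  0.1  0.1] [ 0.492 -0.003  0.008]
[-0.1 -0.4 -0.3] [ 0.511 -0.011  0.008]
[-0.1 -0.3  0.1] [ 0.529 -0.018  0.008]
[-0.1 -0.1 -0.3] [ 0.537 -0.022  0.008]
0 ((0.0, 0.0), (0.0, 0.0), 0.0)
272 ((498.7181396484375, -5.291843414306641), (111.66989135742188, 22.908462524414062), 67.54496765136719)
[(array([ 0.491, -0.005,  0.   ]), 0.94), (array([0.254, 0.294, 0.001]), 0.58), (array([0.341, 0.078, 0.003]), 0.56), (array([ 0.448, -0.273, -0.005]), 0.48), (array([0.516, 0.059, 0.056]), 0.6)] 10.2083 0.00040726707640145515
```

View pics/crop2.png

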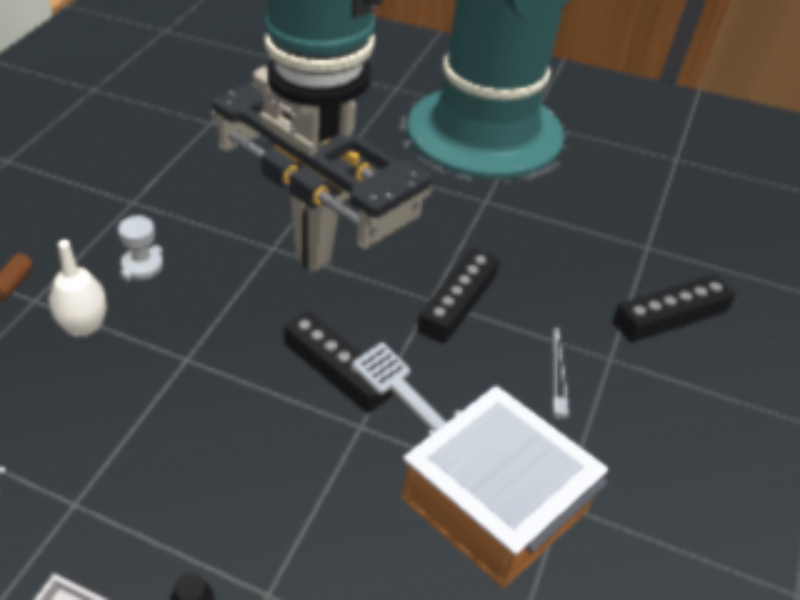

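```bash
python3 - <<'E'
from h import *
s=env.sense();print(np.round(s["ee_pos"],3),np.round(s["tcp_rot"],2).tolist())
i=viewer.camera_info("scene");print(i.keys())
def proj(p):
    c=np.array(i["rotation"]).T@(np.array(p)-i["eye"]);K=i["intrinsics"];return [round(K[0][0]*c[0]/-c[2]+K[0][2]),round(K[1][1]*-c[1]/-c[2]+K[1][2])]
print(proj(s["ee_pos"]),proj([.492,-.003,.03]),proj([.54,-.023,.03]))
for c in("top","scene"):
    p,d=viewer.read_camera(c);cv2.imwrite(f"pics/{c}3.png",p[:,:,::-1])
    Q,r=holder(d,viewer.camera_info(c),np.array([.51,-.01]),.1);print(len(Q),r)
    if c=="top":cv2.imwrite("pics/crop3.png",cv2.resize(p[130:290,100:300,::-1],None,fx=3.5,fy=3.5))
E
```

```text
[ 0.527 -0.017  0.149] [[-0.92, 0.38, -0.0], [0.38, 0.92, 0.0], [0.0, -0.0, -1.0]]
dict_keys(['intrinsics', 'eye', 'rotation'])
[264, 172] [274, 200] [259, 210]
0 ((0.0, 0.0), (0.0, 0.0), 0.0)
489 ((492.81646728515625, -1.9298171997070312), (131.28359985351562, 37.09097671508789), 67.64224243164062)
```

View pics/crop3.png

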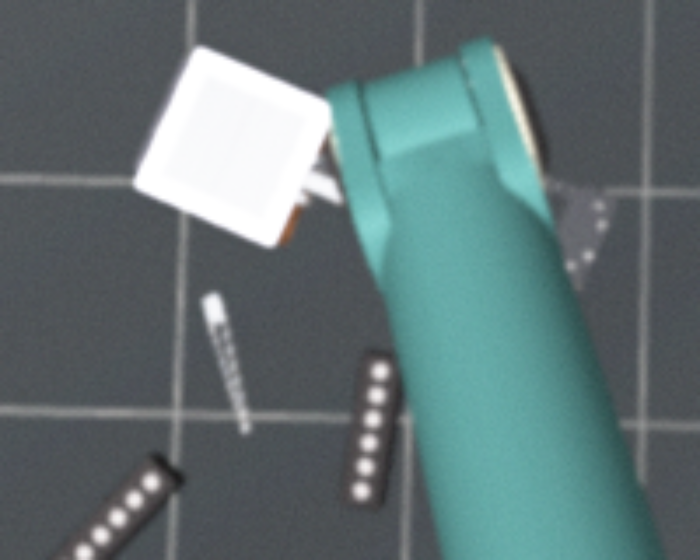

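The holder hasn't moved, at scene px (274,200), and the push met no force. The fingertip shows at px (266,167), but the commanded TCP projects to (264,172). I'll measure the real fingertip from depth.

```bash
python3 - <<'E'
from h import *
s=env.sense()
i=viewer.camera_info("scene");p,d=viewer.read_camera("scene")
C=cloud(d,i)
m=(d>0)&(np.hypot(C[...,0]-.527,C[...,1]+.017)<.06)&(C[...,2]>.09)&(C[...,2]<.30)
Q=C[m];
for lo in np.arange(.10,.24,.01):
    q=Q[(Q[:,2]>=lo)&(Q[:,2]<lo+.01)]
    if len(q):print(round(lo,2),len(q),q.min(0).round(3),q.max(0).round(3))
w,dw=viewer.read_camera("wrist");cv2.imwrite("pics/w1.png",w[:,:,::-1])
print(np.round(viewer.camera_info("wrist")["T_tool_cam"],3).tolist(),s["gripper_width"],s["t"],np.round(s["joint_positions"],3))
cv2.imwrite("pics/c4.png",cv2.resize(p[110:230,210:330,::-1],None,fx=5,fy=5,interpolation=cv2.INTER_CUBIC))
E
```

```text
0.17 23 [ 0.524 -0.03   0.171] [ 0.539 -0.004  0.18 ]
0.18 48 [ 0.525 -0.033  0.18 ] [ 0.542 -0.001  0.19 ]
0.19 50 [ 0.525 -0.033  0.19 ] [ 0.54  -0.001  0.2  ]
0.2 54 [ 0.524 -0.033  0.2  ] [0.542 0.    0.21 ]
0.21 62 [ 0.525 -0.036  0.21 ] [0.542 0.001 0.22 ]
0.22 65 [ 0.525 -0.035  0.22 ] [0.543 0.002 0.23 ]
0.23 63 [ 0.525 -0.036  0.23 ] [0.544 0.003 0.24 ]
[[-0.0, 0.959, 0.283, 0.079], [1.0, 0.0, 0.001, -0.0], [0.001, 0.283, -0.959, -0.193], [0.0, 0.0, 0.0, 1.0]] 0.0003318769553973337 10.3083 [ 0.576  0.428 -0.751  1.904  0.356  0.947  0.836]
```

View pics/w1.png

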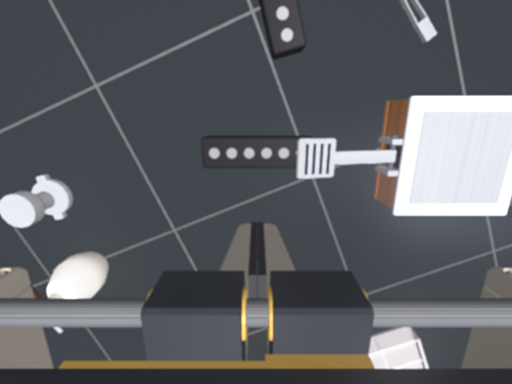

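View pics/c4.png

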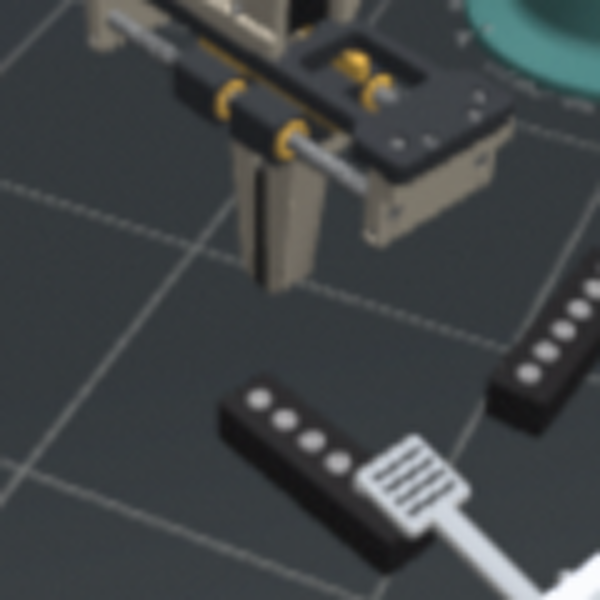

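Tip depth: the lowest finger point is at z=0.173 with the TCP reported at 0.149. So the real tips sit about 24 mm above the reported TCP, and they passed just over the 30 mm holder. I'll correct for that and push again, checking the force.

```bash
echo 'OFF=.024' >> h.py; python3 - <<'E'
from h import *
a=np.radians(67.5);H=np.array([.4925,-.002]);n=np.array([np.sin(a),-np.cos(a)])
S=H-n*.055
env.movel([*S,.12],rate=.2)
env.movel([*S,.012-OFF+.012],rate=.15)
env.movel([*S,.012-OFF],rate=.05);print(np.round(env.sense()["wrist_force"],1))
z=.012-OFF
env.movel([*(H-n*.033),z],rate=.1)
for k in (-.01,.02,.037):
    env.movel([*(H+n*(k)),z],rate=.07);s=env.sense();print(np.round(s["wrist_force"],1),np.round(s["ee_pos"],3))
env.movel([*(H+n*.025),z],rate=.07)
env.movel([*(H+n*.025),.10],rate=.2)
p,d=viewer.read_camera("scene")
Q,r=holder(d,viewer.camera_info("scene"),H+n*.05,.1);print(len(Q),r)
cv2.imwrite("pics/crop5.png",cv2.resize(p[110:270,190:390,::-1],None,fx=3.5,fy=3.5))
print([(np.round(r["at"],3),r["score"]) for r in tip_of("scene","holder")+tip_of("scene","lever_pad")],env.sense()["t"])
E
```

```text
[-0.1  0.3 -0.4]
[ 0.6  0.2 -0.2] [ 0.484  0.002 -0.012]
[ 0.6 -0.   0.1] [ 0.511 -0.01  -0.012]
[-1.2 -0.3 -0.5] [ 0.527 -0.016 -0.012]
666 ((554.9235229492188, -27.26854705810547), (130.0357666015625, 37.14535903930664), 67.22017669677734)
[(array([0.342, 0.076, 0.004]), 0.89), (array([0.255, 0.295, 0.002]), 0.85), (array([ 0.553, -0.033,  0.002]), 0.72), (array([ 0.771, -0.244,  0.001]), 0.15), (array([0.515, 0.059, 0.057]), 0.87)] 15.3833
```

View pics/crop5.png

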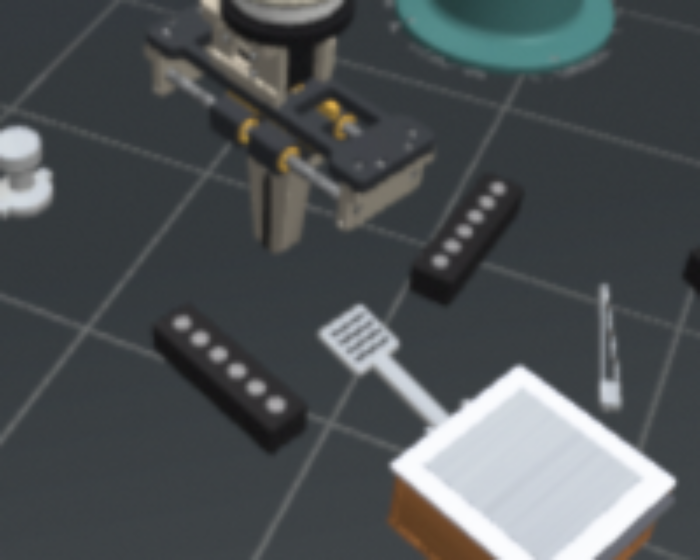

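The picture shows the holder at (230,375), about 67 mm sideways and still parallel. The pad at (360,340) is clear by about 28 mm. Now I'll press the lever.

```bash
python3 - <<'E'
from h import *
a=np.radians(67);X=np.array([.518,.058]);R=yawR(a)
env.reach([*X,.10],R)
f0=env.sense()["wrist_force"][2]
env.movel([*X,.070-OFF],rate=.12)
env.movel([*X,.031-OFF],rate=.04);print(round(env.sense()["wrist_force"][2]-f0,1))
z=.031
while z>.018:
    z-=.001;env.movel([*X,z-OFF],rate=.03);s=env.sense();f=s["wrist_force"][2]-f0
    print(round(z,3),round(s["ee_pos"][2]+OFF,4),round(f,1))
    if f>14: break
p,d=viewer.read_camera("scene");cv2.imwrite("pics/crop6.png",cv2.resize(p[110:310,200:420,::-1],None,fx=3,fy=3))
C=cloud(d,viewer.camera_info("scene"));m=(d>0)&(np.hypot(C[...,0]-.577,C[...,1]-.196)<.1);print("lid top z",C[m][:,2].max(),env.sense()["t"])
E
```

```text
4.2
0.03 0.0302 4.3
0.029 0.0297 10.1
0.028 0.0293 16.7
lid top z 0.38970580999501087 19.2667
```

View pics/crop6.png

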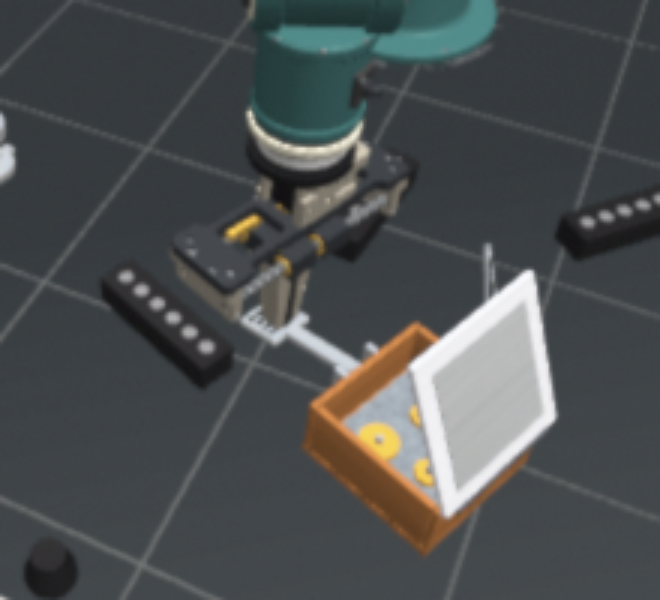

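The lid stands open, and the force rise (4 to 17 N within 1 mm) shows the lever is on its stop. I'll hold, then ease it up.

```bash
python3 - <<'E'
from h import *
env.pause(2.6);s=env.sense();print(round(s["wrist_force"][2],1))
x,y,_=s["ee_pos"]
env.movel([.518,.058,.074-OFF],rate=.02)
print(np.round(env.sense()["wrist_force"],1))
env.movel([.518,.058,.13],rate=.1)
env.reach([.42,-.06,.2],yawR(np.radians(67)))
env.pause(.3)
p,d=viewer.read_camera("scene");cv2.imwrite("pics/crop7.png",cv2.resize(p[110:310,200:420,::-1],None,fx=3,fy=3))
print([(n,np.round(r["at"],3),round(r["score"],2)) for n in("lid_front","lever_pad","holder","tweezer") for r in tip_of("scene",n)],env.sense()["t"])
E
```

```text
15.0
[-0.8  0.4  0.3]
[('lid_front', array([0.549, 0.135, 0.063]), 0.88), ('lever_pad', array([ 0.451, -0.273, -0.003]), 0.59), ('lever_pad', array([0.516, 0.059, 0.057]), 0.57), ('lever_pad', array([0.383, 0.2  , 0.001]), 0.22), ('holder', array([0.34 , 0.079, 0.003]), 0.86), ('holder', array([0.257, 0.294, 0.002]), 0.76), ('holder', array([ 0.553, -0.031,  0.003]), 0.67), ('tweezer', array([0.384, 0.203, 0.004]), 0.67)] 26.525
```

View pics/crop7.png

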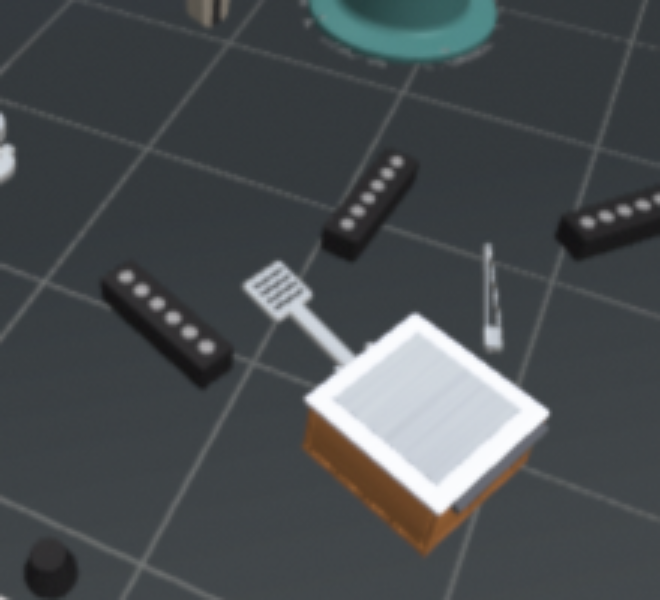

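The lid is shut, the lever is up, the holder is clear, and the robot is touching nothing.

```bash
python3 -c "
from station import *
print(workorder.finish_job())"
```

```text
the job is handed in; nothing more can be done
None
```

Job handed in at about 27 s (no verdict was returned): I slid the holder about 67 mm clear of the lever after a first pass went just over it, held the lid fully open for over 2 s, and eased it shut at about 20 mm/s, with the other things near the box showing where they were.

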